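# Reset the brooder alarm under its push-latch cover

### The job

Reset the alarm on the white brooder control box using only your fingertips: press its blue push-latch cover down so that it pops open, press the red button inside fully down for a moment, then swing the cover back down and press it home so that it latches shut again. Do not lift the box or push it out of its place, and leave the other things on the table where they are.

Things in the scene. Friction and masses are not known exactly. Their poses are not given: they have to be found in the camera images.
- console: Brooder control box: loose white plastic box on rubber feet, 150 mm (x) by 180 mm (y) by 72 mm tall, 1.5 kg. Origin: centre of its underside; z up; vents on its -x side. The cover's hinge runs along the box's x near its +y side; the cover's free edge is towards -y. Between hinge and +y side: a grey strip with an orange and two green lamps.
- cover (a joint): Angle of the sprung blue cover (rad): 0 latched shut (up to 0.02), 1.9 fully open (leaning back past upright). Push-push latch: pressed on its white spot 8 mm, to the stop at -0.104 (1 to 5 N; short of -0.09 may not work) and let go, it springs open in 1.5 s. To shut: swing it down (under 2 N) by its outer face, press the spot to the stop, let go: it stays at 0. One more press opens it.
- cover_press (a point): Middle of the round white spot (22 mm) on the cover's outer face, 82 mm from the hinge axis, 15 mm from the free edge, 82 mm above the table when latched (the cover then stands 10 mm proud of the box). x along the hinge, z out of the face. Moves with the cover: 108 mm along the hinge, 97 mm long, 4 mm thick, 10 mm skirt.
- cover_hinge (a point): Middle of the cover's hinge axis, 78 mm above the table, 50 mm towards +y from the middle of the box; the cover's outer face is 4 mm from this axis. Turns with the cover: x along the hinge, -y towards the free edge, z out of the outer face.
- reset_button (a joint): Travel of the red reset button (m): 0 up, 0.006 fully down (5 N); springs back up.
- reset_button_top (a point): Middle of the top of the red reset button (30 mm across, yellow collar), 60 mm above the table, z up. It stands in the open well under the cover: 114 mm (x) by 103 mm (y), rim at 72 mm, floor at 28 mm; a black latch stands in the well at the middle of its -y wall: 42 mm (x) by 17 mm, up to 62 mm above the table.
- scale: Kitchen scale, black slab 150 x 180 x 18 mm with a white round pan (132 mm), 26 mm tall. Loose; leave it alone. Origin: centre of its underside.
- bowl: Steel bowl, 110 mm across, 45 mm tall. Loose; leave it alone. Origin: centre of its underside.
- jar: Glass jar with a brass-coloured lid, 76 mm across, 120 mm tall. Loose; leave it alone. Origin: centre of its underside.
- feed_cup: Green feeding cup, 68 mm across, 60 mm tall. Loose; leave it alone. Origin: centre of its underside.
- tape_roll: Roll of paper tape lying flat, 68 mm across, 25 mm tall. Loose; leave it alone. Origin: centre of its underside.
- forceps: Steel forceps lying flat, 130 mm long along its x, 9 mm tall. Loose; leave it alone. Origin: centre of its underside.

How it is judged:
By the outcome, as a careful person would: the job done as asked, in the order asked, and still so for the second after the job is handed in, with the robot touching nothing.
It also fails if it takes over 59 s, if anything falls off the work surface, if the arm or the gripper's body presses on something with over 40 N, if the wrist force passes 120 N, or if a joint passes its speed limit or range.

### The arm

A 6-joint arm with a two-finger parallel gripper is mounted at the origin on the work surface. World frame = base frame: x ahead of the robot, y to its left, z up, the work surface at z = 0. Lengths are in m, angles in rad, forces in N, time in s.
With the tool pointing down it reaches from about 0.35 to 0.925 m from the base axis. Payload 6.4 kg.
Tool frame: the origin (TCP) lies at the very end of the fingers, on their centre line; the grasp point (between the pads) lies 19 mm behind it; z points along the fingers, y is the direction in which the jaws open and shut (so a half turn about z gives the same grasp; the last joint's range is limited). The gripper opens to 94 mm and grips with 3 to 60 N. Pads are 16 mm wide; open, the fingers measure 119 mm over their backs; the gripper's body (75 mm by 177 mm) begins 78 mm behind the grasp point.
Start: joints at [0.965, 0.245, 1.558, -0, 1.339, -0.174], TCP at [0.272, 0.59, 0.205] pointing down, gripper open.
Joint ranges: [-3.13, 3.13], [-1.02, 2.26], [0.13, 2.54], [-0.95, 4.09], [0.21, 2.88], [-2.74, 2.74]. Speed limits (rad/s): [2.57, 2.57, 3.14, 3.14, 3.14, 3.14].

### API

Orientations are given as [roll, pitch, yaw] about the fixed x, y, z axes, in that order (R = Rz(yaw) Ry(pitch) Rx(roll)).
In Python, from cell import status, read_camera, camera_params, bot gives the robot as it stands. The module is installed in compiled form; this text tells all that it offers.
- The arm moves only by the tool move_arm, never from a script. Its argument "rows" is a list of rows, each an object of numbers: "dx", "dy", "dz": the shift along the tool's x, y, z in cm; "yaw": the turn about the tool's z in rad. A call has 1 to 12 rows; each row shifts and turns the pose as measured when the row begins, along the tool's axes as they then stand; what a row does not reach is not made up. A row lasts 1/8 s, in which the tool goes at most 62.5 mm and 10.7 degrees, less where a joint would pass 70% of its speed; a pose out of reach is approached as far as the arm can. A call with a gripper value outside its range is refused whole. "grip" is the finger opening in cm, from 0 to 9.4, set as the call begins (left out, the last holds). The fingers move at their own pace and stop on an object; "newtons" is the grip in N (left out, the last holds). Time passes only in rows, so rows that do not move let the fingers close. It gives the time, the measured TCP pose, the force and the opening at its end, in the units of the state.
- status.state(): the state, without advancing time (a new reading comes with each control period).
- read_camera(name): name is "scene" or "top" or "wrist"; returns the picture (384x512x3 uint8, red, green, blue); there is no depth.
- camera_params(name): a dict with "intrinsics" (3x3 intrinsics, pixels), "dist_coeffs" ([k1, k2, p1, p2, k3] as OpenCV has them; the pictures are not rectified), "eye" and "orientation" of the camera in the world. Camera axes: x right, y down, z forward; pixel columns grow to the right and rows downward; lengths in m; the calibration is good to about 2 mm. A picture is of the moment at which its call begins: read the wrist's pose just before it. camera_params takes no time and is no camera call; for the wrist camera it gives the pose at the moment of the call.
- bot.job_done(): hands the job in, once; it reports no verdict.
The state is a dict: "time": time; "joint_pos": joint angles; "joint_velocities": joint speeds; "effort": joint torques, N m; "ee_pos": TCP position; "tool_rot": TCP orientation; "wrist_force": force on the tool from outside, world axes, zero at the start; "torque": the same for the moment, N m; "grip_width": finger opening in m.
Only numpy, scipy, OpenCV 4.12 (cv2) and the standard library are available. Lean on these libraries where they do the work, as an engineer would, in place of code of your own. Each camera call takes 0.05 s, during which the arm holds its last target.

## Working session

There is one attempt and no reset: what is moved stays moved. The work goes in short steps, Python scripts to look and compute and a tool call to move; the robot and the scene stay as the last step left them, time stands still between calls to the robot, and variables do not carry over. Pictures are saved under pics/ and viewed, and the job is handed in when it is done.

Besides the shell and the picture viewer there is one more tool, called after ">>>" as a command line: name --argument value ..., lists and objects as JSON in quotes. move_arm: Moves the arm, as the interface text tells. Its arguments: {"type":"object","properties":{"rows":{"type":"array"},"grip":{"type":"number"},"newtons":{"type":"number"}},"required":["rows"]}

```bash
mkdir -p pics
python3 - <<'E'
from cell import status, read_camera, camera_params
import cv2
s=status.state(); print(s)
for n in ["scene","top","wrist"]:
    p=camera_params(n); print(n,p)
    cv2.imwrite(f"pics/{n}0.png",cv2.cvtColor(read_camera(n),cv2.COLOR_RGB2BGR))
E
```

```text
{'time': 0.0, 'joint_pos': array([ 9.64890172e-01,  2.45788057e-01,  1.55898448e+00, -3.11364321e-05,
        1.33865413e+00, -1.74084309e-01]), 'joint_velocities': array([ 0.00048802, -0.00106774, -0.00040388,  0.00153986, -0.00034712,
       -0.0001121 ]), 'effort': array([ 1.29214868e-04, -4.15841067e+01, -3.14599228e+01,  6.84836134e-02,
        3.32773465e-02, -1.39120793e-04]), 'ee_pos': array([0.27169991, 0.58985236, 0.20437786]), 'tool_rot': array([-3.13978112e+00, -2.87831411e-04,  2.70977774e+00]), 'wrist_force': array([ 0.09133313,  0.08752816, -0.22308107]), 'torque': array([-0.0370596 , -0.046217  , -0.04136498]), 'grip_width': 0.09383387827243601}
scene {'intrinsics': array([[390.64858227,   0.        , 258.6977505 ],
       [  0.        , 390.64858227, 191.81688874],
       [  0.        ,   0.        ,   1.        ]]), 'dist_coeffs': array([-0.10572169,  0.        ,  0.        ,  0.        ,  0.        ]), 'eye': array([ 1.27449837, -0.14208067,  1.04794804]), 'orientation': array([-2.4841416 , -0.01597335,  1.31808644])}
top {'intrinsics': array([[363.13983855,   0.        , 250.91713751],
       [  0.        , 363.13983855, 194.00084205],
       [  0.        ,   0.        ,   1.        ]]), 'dist_coeffs': array([-0.04464773,  0.        ,  0.        ,  0.        ,  0.        ]), 'eye': array([0.48087599, 0.07736232, 1.00891134]), 'orientation': array([-3.05464385, -0.0042492 , -1.56938871])}
wrist {'intrinsics': array([[326.77830804,   0.        , 255.58325497],
       [  0.        , 326.77830804, 190.7646607 ],
       [  0.        ,   0.        ,   1.        ]]), 'dist_coeffs': array([-0.08534804,  0.        ,  0.        ,  0.        ,  0.        ]), 'eye': array([0.21274969, 0.6178646 , 0.38401092]), 'orientation': array([2.91228211e+00, 2.48638470e-03, 1.13721802e+00])}
```

View pics/top0.png

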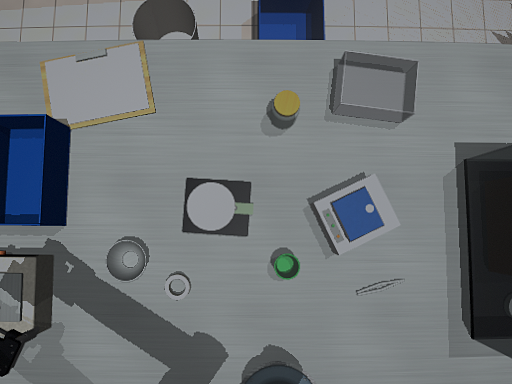

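View pics/scene0.png

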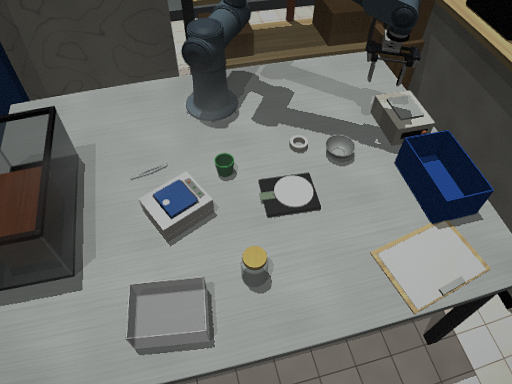

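The top view shows the console around (355,213), with the white spot at (370,209) and the lamp strip at (332,224). Next I'll measure it.

```bash
cat > h.py <<'E'
import numpy as np, cv2
from scipy.spatial.transform import Rotation as R
from cell import status, read_camera, camera_params
def ray(p,uv):
    u=cv2.undistortPoints(np.array(uv,float).reshape(-1,1,2),p["intrinsics"],p["dist_coeffs"]).reshape(-1,2)
    d=np.c_[u,np.ones(len(u))]@R.from_euler("xyz",p["orientation"]).as_matrix().T
    return np.array(p["eye"]),d
def plane(p,uv,z):
    e,d=ray(p,uv); return e+d*((z-e[2])/d[:,2])[:,None]
def tri(ps,uvs):
    A=np.zeros((3,3));b=np.zeros(3)
    for p,uv in zip(ps,uvs):
        e,d=ray(p,[uv]);d=d[0]/np.linalg.norm(d[0]);M=np.eye(3)-np.outer(d,d);A+=M;b+=M@e
    return np.linalg.solve(A,b)
def proj(p,X):
    Rm=R.from_euler("xyz",p["orientation"]).as_matrix().T
    return cv2.projectPoints(np.array(X,float).reshape(-1,1,3),cv2.Rodrigues(Rm)[0],-Rm@p["eye"],p["intrinsics"],p["dist_coeffs"])[0].reshape(-1,2)
def snap(n,name):
    p=camera_params(n); im=cv2.cvtColor(read_camera(n),cv2.COLOR_RGB2BGR); cv2.imwrite(f"pics/{name}.png",im); return p,im
def big(m):
    n,l,s,c=cv2.connectedComponentsWithStats(m.astype(np.uint8)); i=1+np.argmax(s[1:,4]); return (l==i).astype(np.uint8)
E
python3 - <<'E'
from h import *
sp=[];ps=[]
for n,(x0,y0,x1,y1) in dict(top=(300,165,410,260),scene=(130,165,225,240)).items():
    im=cv2.imread(f"pics/{n}0.png");p=camera_params(n)
    sub=im[y0:y1,x0:x1];hsv=cv2.cvtColor(sub,cv2.COLOR_BGR2HSV)
    m=big((hsv[...,0]>100)&(hsv[...,0]<125)&(hsv[...,1]>120))
    c=cv2.findContours(m,cv2.RETR_EXTERNAL,2)[0][0]
    fill=cv2.drawContours(np.zeros_like(m),[c],-1,1,-1)
    h=big((fill==1)&(hsv[...,1]<90)); M=cv2.moments(h,True); s=(M['m10']/M['m00']+x0,M['m01']/M['m00']+y0)
    r=cv2.boxPoints(cv2.minAreaRect(c))+[x0,y0]
    print(n,s,M['m00'],plane(p,[s],.082)); q=plane(p,r,.082);print(r,q)
    q=q[:,:2];print([ (np.linalg.norm(q[i]-q[i-1]),np.degrees(np.arctan2(*(q[i]-q[i-1])[::-1]))) for i in range(4)],q.mean(0))
    sp.append(s);ps.append(p)
    cv2.imwrite(f"pics/{n}0z.png",cv2.resize(sub,None,fx=6,fy=6)[:600,:800])
print(tri(ps,sp))
E
```

```text
top (369.344262295082, 208.01639344262296) 61.0 [[ 0.52606968 -0.23082811  0.082     ]]
[[331.40000153 202.80000305]
 [364.20000458 186.40000153]
 [383.20000458 224.40000153]
 [350.40000153 240.80000305]] [[ 0.53939208 -0.13292804  0.082     ]
 [ 0.58189727 -0.21890023  0.082     ]
 [ 0.48405402 -0.26570416  0.082     ]
 [ 0.44247779 -0.18002243  0.082     ]]
[(np.float64(0.1077509260987071), np.float64(25.91690322965242)), (np.float64(0.09590572514487837), np.float64(-63.69191849247506)), (np.float64(0.10846155818301055), np.float64(-154.43558746143086)), (np.float64(0.09523624048623769), np.float64(115.88453454563401))] [ 0.51195529 -0.19938871]
scene (165.4871794871795, 201.71794871794873) 39.0 [[ 0.52526924 -0.22808991  0.082     ]]
[[153.31909561 194.24943924]
 [182.72583771 176.27865696]
 [198.02696228 201.3168602 ]
 [168.62021637 219.28764343]] [[ 0.48727914 -0.26210502  0.082     ]
 [ 0.43660524 -0.16278461  0.082     ]
 [ 0.54754738 -0.13051133  0.082     ]
 [ 0.59227911 -0.22610738  0.082     ]]
[(np.float64(0.11099920148837958), np.float64(-161.07650136060482)), (np.float64(0.11150062664852654), np.float64(117.03096442829715)), (np.float64(0.1155410072800453), np.float64(16.21981064694765)), (np.float64(0.10554397979099847), np.float64(-64.92395837609678))] [ 0.51592772 -0.19537708]
[ 0.5262657  -0.22899245  0.08402027]
```

View pics/top0z.png

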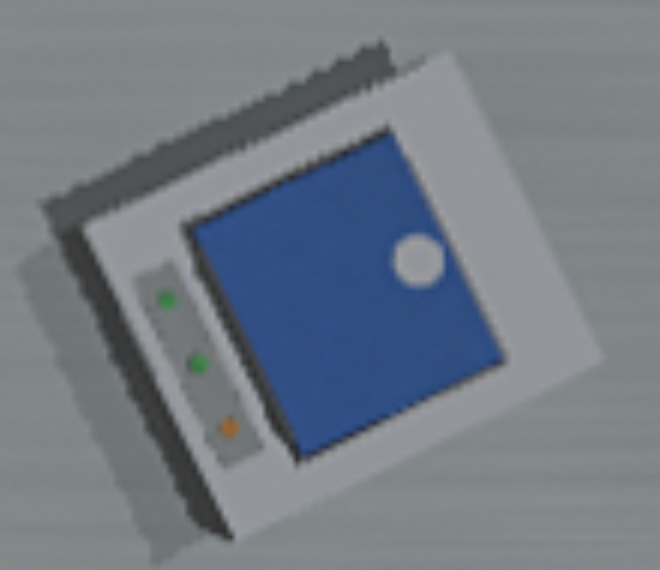

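Top and scene agree on the spot, at about (0.526, -0.229, 0.083), with box yaw about 26°. I'll go above it with the fingers closed. The tool gets turned so the jaws lie along the hinge and the wrist camera sits on the free-edge side.

>>> move_arm --rows '[{"dx": -4.1, "dy": -4.55}, {"dx": -4.1, "dy": -4.55}, {"dx": -4.1, "dy": -4.55}, {"dx": -4.1, "dy": -4.55}, {"dx": -4.1, "dy": -4.55}, {"dx": -4.1, "dy": -4.55}, {"dx": -4.1, "dy": -4.55}, {"dx": -4.1, "dy": -4.55}, {"dx": -4.1, "dy": -4.55}, {"dx": -4.1, "dy": -4.55}, {"dx": -4.1, "dy": -4.55}, {"dx": -4.1, "dy": -4.55}]' --grip 0 --newtons 20

```text
validation failed for argument at $.ro...
```

>>> move_arm --rows '[{"yaw": -0.18}, {"yaw": -0.18}, {"yaw": -0.18}, {"yaw": -0.18}, {"yaw": -0.18}, {"yaw": -0.18}, {"yaw": -0.18}, {"yaw": -0.18}, {"yaw": -0.18}, {"yaw": -0.18}, {"yaw": -0.18}, {"yaw": -0.18}]'

```text
validation failed for argument at $.ro...
```

```bash
cat >> h.py <<'E'
def to(t,yaw=None):
    s=status.state();Rm=R.from_euler("xyz",s["tool_rot"]).as_matrix();t=np.array(t,float)
    print("t",round(s["time"],2),"pos",s["ee_pos"].round(4),"rot",s["tool_rot"].round(3),"F",s["wrist_force"].round(2),"g",round(s["grip_width"],4))
    print("tool delta cm",(Rm.T@(t-s["ee_pos"])*100).round(2), "" if yaw is None else "yaw %.3f"%-((yaw-s["tool_rot"][2]+np.pi)%(2*np.pi)-np.pi))
E
python3 -c "
from h import *
to((.526,-.2295,.2),-1.117);print(status.state()['joint_pos'])"
```

```text
t 0.15 pos [0.2718 0.59   0.2046] rot [-3.14 -0.    2.71] F [-0.55  0.25 -0.08] g 0.094
tool delta cm [-57.38 -63.79   0.54] yaw -2.456
[ 9.64924900e-01  2.45637287e-01  1.55867208e+00  6.55291382e-06
  1.33867587e+00 -1.74111902e-01]
```

>>> move_arm --rows '[{"dx": -4.1, "dy": -4.55, "dz": 0, "yaw": 0}, {"dx": -4.1, "dy": -4.55, "dz": 0, "yaw": 0}]' --grip 0 --newtons 20

```text
time: 0.4
ee_pos: [0.3078, 0.4726, 0.2032]
tool_rot: [-3.139, -0.001, 2.715]
wrist_force: [0.5, 0.3, 0.5]
grip_width: 0.0775
```

>>> move_arm --rows '[{"dx": -4.1, "dy": -4.55, "dz": 0, "yaw": 0}, {"dx": -4.1, "dy": -4.55, "dz": 0, "yaw": 0}, {"dx": -4.1, "dy": -4.55, "dz": 0, "yaw": 0}, {"dx": -4.1, "dy": -4.55, "dz": 0, "yaw": 0}, {"dx": -4.1, "dy": -4.55, "dz": 0, "yaw": 0}, {"dx": -4.1, "dy": -4.55, "dz": 0, "yaw": 0}, {"dx": -4.1, "dy": -4.55, "dz": 0, "yaw": 0}, {"dx": -4.1, "dy": -4.55, "dz": 0, "yaw": 0}, {"dx": -4.1, "dy": -4.55, "dz": 0, "yaw": 0}, {"dx": -4.1, "dy": -4.55, "dz": 0, "yaw": 0}, {"dx": -4.1, "dy": -4.55, "dz": 0, "yaw": 0}]'

```text
time: 1.78
ee_pos: [0.5121, -0.1847, 0.2041]
tool_rot: [-3.14, 0.003, 2.716]
wrist_force: [0.5, 0.8, 0.8]
grip_width: 0.0002
```

>>> move_arm --rows '[{"dx": 0, "dy": 0, "dz": 0, "yaw": -0.18}, {"dx": 0, "dy": 0, "dz": 0, "yaw": -0.18}, {"dx": 0, "dy": 0, "dz": 0, "yaw": -0.18}, {"dx": 0, "dy": 0, "dz": 0, "yaw": -0.18}, {"dx": 0, "dy": 0, "dz": 0, "yaw": -0.18}, {"dx": 0, "dy": 0, "dz": 0, "yaw": -0.18}, {"dx": 0, "dy": 0, "dz": 0, "yaw": -0.18}, {"dx": 0, "dy": 0, "dz": 0, "yaw": -0.18}, {"dx": 0, "dy": 0, "dz": 0, "yaw": -0.18}, {"dx": 0, "dy": 0, "dz": 0, "yaw": -0.18}, {"dx": 0, "dy": 0, "dz": 0, "yaw": -0.18}, {"dx": 0, "dy": 0, "dz": 0, "yaw": -0.18}]'

```text
time: 3.28
ee_pos: [0.5568, 0.0626, 0.1455]
tool_rot: [-3.107, -0.323, -1.793]
wrist_force: [0.8, 0.3, -0.9]
grip_width: 0.0003
```

```bash
python3 -c "
from h import *
to((.526,-.2295,.2),-1.117);print(status.state()['joint_pos'])"
```

```text
t 3.27 pos [0.5568 0.0626 0.1455] rot [-3.107 -0.323 -1.793] F [ 0.78  0.25 -0.88] g 0.0003
tool delta cm [29.39 -3.28  4.22] yaw -0.676
[ 0.06795785  0.17737765  1.78014318 -0.33611899  1.26170773 -2.74141617]
```

That was my sign error. The last joint ran into its lower limit, and the IK gave up vertical, leaving the tool tilted about 18°. I'll unwind the other way, going up, and see how the tilt behaves.

>>> move_arm --rows '[{"dx": 0, "dy": 0, "dz": -2, "yaw": 0.18}, {"dx": 0, "dy": 0, "dz": -2, "yaw": 0.18}, {"dx": 0, "dy": 0, "dz": -2, "yaw": 0.18}, {"dx": 0, "dy": 0, "dz": -2, "yaw": 0.18}, {"dx": 0, "dy": 0, "dz": -2, "yaw": 0.18}, {"dx": 0, "dy": 0, "dz": -2, "yaw": 0.18}, {"dx": 0, "dy": 0, "dz": -2, "yaw": 0.18}, {"dx": 0, "dy": 0, "dz": -2, "yaw": 0.18}, {"dx": 0, "dy": 0, "dz": 0, "yaw": 0.18}, {"dx": 0, "dy": 0, "dz": 0, "yaw": 0.18}]'

```text
time: 4.53
ee_pos: [0.559, 0.1197, 0.2953]
tool_rot: [-2.834, 0.111, 2.663]
wrist_force: [0.7, -0.3, -0.1]
grip_width: 0.0001
```

```bash
cat >> h.py <<'E'
def tilt():
    s=status.state();Rm=R.from_euler("xyz",s["tool_rot"]).as_matrix()
    print("z",Rm[:,2].round(4),"q",s["joint_pos"].round(4),"p",s["ee_pos"].round(3),"t",s["time"])
E
python3 -c "
from h import *
tilt()"
```

```text
z [-0.0452 -0.3175 -0.9472] q [ 0.1638  0.0966  1.5887 -0.3109  1.5583 -0.8913] p [0.559 0.12  0.295] t 4.525
```

>>> move_arm --rows '[{"dx": 0, "dy": 0, "dz": 0, "yaw": 0.18}, {"dx": 0, "dy": 0, "dz": 0, "yaw": 0.18}, {"dx": 0, "dy": 0, "dz": 0, "yaw": 0.18}, {"dx": 0, "dy": 0, "dz": 0, "yaw": 0.18}, {"dx": 0, "dy": 0, "dz": 0, "yaw": 0.18}, {"dx": 0, "dy": 0, "dz": 0, "yaw": 0.18}, {"dx": 0, "dy": 0, "dz": 0, "yaw": 0.18}, {"dx": 0, "dy": 0, "dz": 0, "yaw": 0.18}, {"dx": 0, "dy": 0, "dz": 0, "yaw": 0.18}, {"dx": 0, "dy": 0, "dz": 0, "yaw": 0.18}, {"dx": 0, "dy": 0, "dz": 0, "yaw": 0.18}, {"dx": 0, "dy": 0, "dz": 0, "yaw": 0.18}]'

```text
time: 6.02
ee_pos: [0.5565, 0.1197, 0.2903]
tool_rot: [2.865, 0.178, 0.389]
wrist_force: [-0.0, 0.5, 0.9]
grip_width: 0.0009
```

>>> move_arm --rows '[{"dx": 0, "dy": 0, "dz": 0, "yaw": 0.18}, {"dx": 0, "dy": 0, "dz": 0, "yaw": 0.18}, {"dx": 0, "dy": 0, "dz": 0, "yaw": 0.18}, {"dx": 0, "dy": 0, "dz": 0, "yaw": 0.18}, {"dx": 0, "dy": 0, "dz": 0, "yaw": 0.18}, {"dx": 0, "dy": 0, "dz": 0, "yaw": 0.18}, {"dx": 0, "dy": 0, "dz": 0, "yaw": 0.18}]'

```text
time: 6.9
ee_pos: [0.5549, 0.1197, 0.2872]
tool_rot: [2.888, -0.211, -0.861]
wrist_force: [-0.5, 0.1, -0.4]
grip_width: 0.0004
```

```bash
python3 -c "
from h import *
tilt()"
```

```text
z [-0.0586 -0.3175 -0.9464] q [ 0.1639  0.1007  1.5993 -0.3086  1.5576  2.6454] p [0.555 0.12  0.287] t 6.9
```

>>> move_arm --rows '[{"dx": 0, "dy": 0, "dz": 0, "yaw": 0.18}, {"dx": 0, "dy": 0, "dz": 0, "yaw": 0.18}]'

```text
time: 7.15
ee_pos: [0.5588, 0.0528, 0.3051]
tool_rot: [2.967, -0.214, -1.112]
wrist_force: [0.6, -0.4, -0.2]
grip_width: 0.0004
```

```bash
python3 -c "
from h import *
tilt()"
```

```text
z [-0.0635 -0.264  -0.9624] q [ 0.0244  0.0458  1.6171 -0.2656  1.5519  2.7411] p [0.559 0.053 0.305] t 7.15
```

>>> move_arm --rows '[{"dx": 0, "dy": 0, "dz": 0, "yaw": 0.18}, {"dx": 0, "dy": 0, "dz": 0, "yaw": 0.18}, {"dx": 0, "dy": 0, "dz": 0, "yaw": 0.18}]'

```text
time: 7.52
ee_pos: [0.532, -0.0887, 0.3329]
tool_rot: [3.085, -0.149, -1.453]
wrist_force: [0.4, -0.6, 0.0]
grip_width: -0.0001
```

```bash
python3 -c "
from h import *
tilt()"
```

```text
z [-0.0383 -0.1542 -0.9873] q [-0.2919 -0.0805  1.6801 -0.1594  1.5347  2.7414] p [ 0.532 -0.089  0.333] t 7.525
```

>>> move_arm --rows '[{"dx": 0, "dy": 0, "dz": 0, "yaw": 0.18}, {"dx": 0, "dy": 0, "dz": 0, "yaw": 0.18}]'

```text
time: 7.78
ee_pos: [0.4883, -0.1747, 0.3415]
tool_rot: [-3.132, -0.087, -1.69]
wrist_force: [0.3, -0.9, -0.6]
grip_width: 0.0009
```

```bash
python3 -c "
from h import *
tilt()"
```

```text
z [-8.000e-04 -8.740e-02 -9.962e-01] q [-0.5205 -0.1679  1.7399 -0.0764  1.5268  2.7414] p [ 0.488 -0.175  0.342] t 7.775
```

>>> move_arm --rows '[{"dx": 0, "dy": 0, "dz": 0, "yaw": -0.18}, {"dx": 0, "dy": 0, "dz": 0, "yaw": -0.18}, {"dx": 0, "dy": 0, "dz": 0, "yaw": -0.18}, {"dx": 0, "dy": 0, "dz": 0, "yaw": -0.18}, {"dx": 0, "dy": 0, "dz": 0, "yaw": -0.18}, {"dx": -2.6, "dy": -4.5, "dz": 0, "yaw": 0}, {"dx": -2.6, "dy": -4.5, "dz": 0, "yaw": 0}, {"dx": -2.6, "dy": -4.5, "dz": 0, "yaw": 0}, {"dx": -2.6, "dy": -4.5, "dz": 0, "yaw": 0}, {"dx": -2.6, "dy": -4.5, "dz": 0, "yaw": 0}]'

```text
time: 9.02
ee_pos: [0.5494, 0.0764, 0.3168]
tool_rot: [3.077, -0.058, -0.774]
wrist_force: [0.0, -0.3, -0.8]
grip_width: 0.0005
```

```bash
python3 -c "
from h import *
tilt();to((.55,.1,.33),-.79)"
```

```text
z [-0.0043 -0.0867 -0.9962] q [-0.0216 -0.0382  1.6637 -0.087   1.5187  2.33  ] p [0.549 0.076 0.317] t 9.025
t 9.03 pos [0.5494 0.0764 0.3168] rot [ 3.077 -0.058 -0.774] F [ 0.02 -0.29 -0.81] g 0.0005
tool delta cm [-1.53 -1.63 -1.52] yaw 0.016
```

>>> move_arm --rows '[{"dx": -2.5, "dy": -2.5, "dz": 0, "yaw": 0}, {"dx": -2.5, "dy": -2.5, "dz": 0, "yaw": 0}, {"dx": 0, "dy": 0, "dz": 0, "yaw": 0.18}, {"dx": 0, "dy": 0, "dz": 0, "yaw": 0.18}, {"dx": 0, "dy": 0, "dz": 0, "yaw": 0.18}]'

```text
time: 9.65
ee_pos: [0.5467, 0.0851, 0.3099]
tool_rot: [3.125, -0.023, -1.205]
wrist_force: [0.2, -0.7, -0.2]
grip_width: 0.0005
```

```bash
python3 -c "
from h import *
tilt()"
```

```text
z [-0.0069 -0.0272 -0.9996] q [-0.0363 -0.0438  1.6797 -0.0275  1.5116  2.7411] p [0.547 0.085 0.31 ] t 9.65
```

>>> move_arm --rows '[{"dx": 0, "dy": 0, "dz": 0, "yaw": 0.13}]'

```text
time: 9.78
ee_pos: [0.5427, 0.0504, 0.3096]
tool_rot: [3.139, 0.002, -1.287]
wrist_force: [0.9, -0.5, -0.9]
grip_width: 0.0005
```

```bash
python3 -c "
from h import *
tilt();to((.526,-.2295,.30),-1.117)"
```

```text
z [-0.0032  0.0014 -1.    ] q [-1.1610e-01 -6.9800e-02  1.7049e+00  1.0000e-03  1.5098e+00  2.7414e+00] p [0.543 0.05  0.31 ] t 9.775
t 9.78 pos [0.5427 0.0504 0.3096] rot [ 3.139e+00  2.000e-03 -1.287e+00] F [ 0.86 -0.51 -0.9 ] g 0.0005
tool delta cm [26.4   9.44  0.93] yaw -0.170
```

Vertical again, to 0.2°. Now going over the spot.

>>> move_arm --rows '[{"dx": 0, "dy": 0, "dz": 0, "yaw": -0.17}, {"dx": 4.9, "dy": 2.8, "dz": 2, "yaw": 0}, {"dx": 4.9, "dy": 2.8, "dz": 2, "yaw": 0}, {"dx": 4.9, "dy": 2.8, "dz": 2, "yaw": 0}, {"dx": 4.9, "dy": 2.8, "dz": 2, "yaw": 0}, {"dx": 4.9, "dy": 2.8, "dz": 2, "yaw": 0}, {"dx": 0, "dy": 0, "dz": 0, "yaw": 0}]'

```text
time: 10.65
ee_pos: [0.5229, -0.2412, 0.2051]
tool_rot: [3.141, 0.004, -1.114]
wrist_force: [0.6, 0.5, 0.7]
grip_width: 0.0004
```

```bash
python3 -c "
from h import *
tilt();to((.526,-.2295,.12),-1.117)
p,im=snap('wrist','w1');print(p['eye'],proj(p,[(.526,-.2295,.082)]))
"
```

```text
z [-0.0026  0.0033 -1.    ] q [-6.2940e-01  7.6100e-02  1.7487e+00  1.2000e-03  1.3209e+00  2.0548e+00] p [ 0.523 -0.241  0.205] t 10.65
t 10.65 pos [ 0.5229 -0.2412  0.2051] rot [ 3.141  0.004 -1.114] F [0.63 0.53 0.67] g 0.0004
tool delta cm [-0.88 -0.8   8.51] yaw 0.003
[ 0.55283092 -0.30038981  0.38429787] [[247.62359256 194.33278007]]
```

View pics/w1.png

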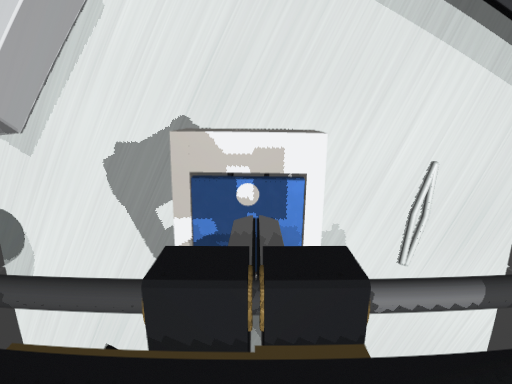

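The wrist view shows the spot at (247,194), right where it was predicted, and the box edges are square to the image. Descending.

>>> move_arm --rows '[{"dx": -0.9, "dy": -0.8, "dz": 3, "yaw": 0}, {"dx": 0, "dy": 0, "dz": 4, "yaw": 0}, {"dx": 0, "dy": 0, "dz": 3, "yaw": 0}, {"dx": 0, "dy": 0, "dz": 0.8, "yaw": 0}, {"dx": 0, "dy": 0, "dz": 0, "yaw": 0}]'

```text
time: 11.32
ee_pos: [0.5308, -0.2233, 0.1005]
tool_rot: [-3.136, -0.003, -1.105]
wrist_force: [0.6, -0.2, -0.3]
grip_width: 0.0006
```

```bash
python3 -c "
from h import *
tilt();to((.526,-.2295,.074),-1.117)
"
```

```text
z [ 6.2e-03 -4.0e-04 -1.0e+00] q [-0.5965  0.1885  1.8288  0.0035  1.1189  2.0778] p [ 0.531 -0.223  0.1  ] t 11.325
t 11.32 pos [ 0.5308 -0.2233  0.1005] rot [-3.136e+00 -3.000e-03 -1.105e+00] F [ 0.64 -0.18 -0.32] g 0.0006
tool delta cm [0.33 0.73 2.65] yaw 0.012
```

>>> move_arm --rows '[{"dx": 0.3, "dy": 0.7, "dz": 0.6, "yaw": 0}, {"dx": 0, "dy": 0, "dz": 0, "yaw": 0}]'

```text
time: 11.58
ee_pos: [0.5272, -0.23, 0.0968]
tool_rot: [-3.134, -0.007, -1.104]
wrist_force: [-0.3, 0.5, -0.3]
grip_width: 0.0005
```

```bash
python3 -c "
from h import *
tilt();to((.526,-.2295,.074),-1.117)
"
```

```text
z [ 0.0098 -0.003  -0.9999] q [-0.6099  0.1893  1.8354  0.0035  1.1071  2.0634] p [ 0.527 -0.23   0.097] t 11.575
t 11.57 pos [ 0.5272 -0.23    0.0968] rot [-3.134 -0.007 -1.104] F [-0.33  0.55 -0.27] g 0.0005
tool delta cm [-0.11  0.1   2.28] yaw 0.013
```

>>> move_arm --rows '[{"dx": -0.1, "dy": 0.1, "dz": 1.3, "yaw": 0}, {"dx": 0, "dy": 0, "dz": 0.7, "yaw": 0}, {"dx": 0, "dy": 0, "dz": 0.3, "yaw": 0}, {"dx": 0, "dy": 0, "dz": 0.1, "yaw": 0}]'

```text
time: 12.08
ee_pos: [0.5269, -0.2304, 0.0741]
tool_rot: [-3.133, -0.008, -1.105]
wrist_force: [-3.3, 1.9, 6.6]
grip_width: 0.0003
```

```bash
python3 -c "
from h import *
tilt();to((.526,-.2295,.074),-1.117)
"
```

```text
z [ 0.0111 -0.0037 -0.9999] q [-0.611   0.2207  1.8462  0.0038  1.0635  2.0626] p [ 0.527 -0.23   0.074] t 12.075
t 12.07 pos [ 0.5269 -0.2304  0.0741] rot [-3.133 -0.008 -1.105] F [-3.26  1.9   6.64] g 0.0003
tool delta cm [-0.12  0.04  0.01] yaw 0.012
```

6.6 N at z=0.074 means the cover is at its stop. Releasing and backing off past the free edge.

>>> move_arm --rows '[{"dx": 0, "dy": 0, "dz": -2, "yaw": 0}, {"dx": 4, "dy": 0, "dz": -4, "yaw": 0}, {"dx": 5, "dy": 0, "dz": -3, "yaw": 0}, {"dx": 3, "dy": 0, "dz": -3, "yaw": 0}, {"dx": 0, "dy": 0, "dz": 0, "yaw": 0}, {"dx": 0, "dy": 0, "dz": 0, "yaw": 0}, {"dx": 0, "dy": 0, "dz": 0, "yaw": 0}, {"dx": 0, "dy": 0, "dz": 0, "yaw": 0}, {"dx": 0, "dy": 0, "dz": 0, "yaw": 0}, {"dx": 0, "dy": 0, "dz": 0, "yaw": 0}, {"dx": 0, "dy": 0, "dz": 0, "yaw": 0}, {"dx": 0, "dy": 0, "dz": 0, "yaw": 0}]'

```text
time: 13.58
ee_pos: [0.5768, -0.3333, 0.188]
tool_rot: [-3.139, 0.006, -1.101]
wrist_force: [-0.0, -0.4, 0.2]
grip_width: 0.0003
```

```bash
python3 -c "
from h import *
tilt()
a=snap('scene','s2')[1][110:270,80:290];p,b=snap('top','t2');b=b[150:280,270:430];p,w=snap('wrist','w2')
cv2.imwrite('pics/m2.png',np.vstack([cv2.resize(a,(780,594))]));cv2.imwrite('pics/t2z.png',cv2.resize(b,(720,585)))
"
```

```text
z [-7.0e-04  6.2e-03 -1.0e+00] q [-0.6957  0.2989  1.5253  0.0044  1.3219  1.9751] p [ 0.577 -0.333  0.188] t 13.575
```

View pics/w2.png

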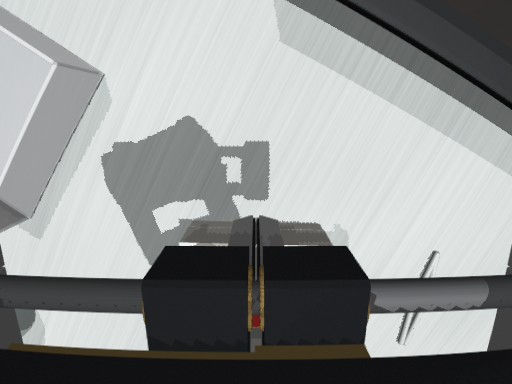

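View pics/m2.png

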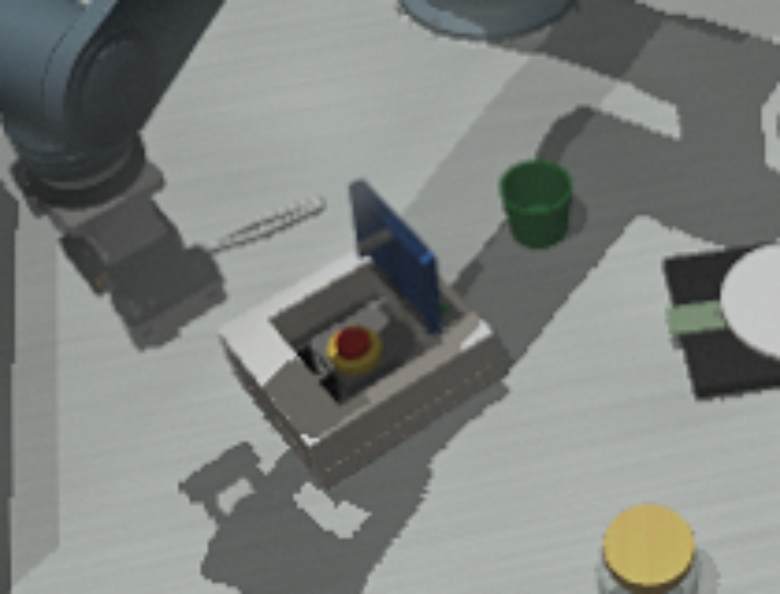

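View pics/t2z.png

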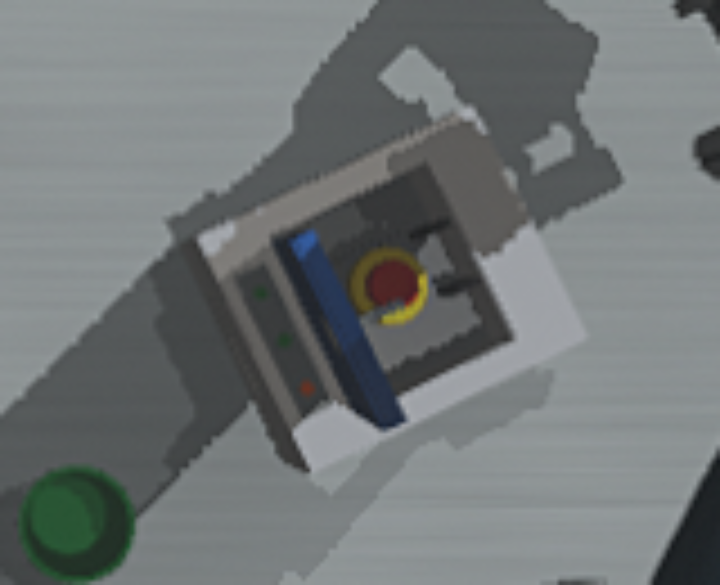

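The cover is open in both views, with the red button visible in the well (top view about (357,213)). I'll locate the button and the cover's edge.

```bash
python3 -c "
from h import *
S=[];P=[]
for n,f,(x0,y0,x1,y1) in [('top','t2',(335,195,380,235)),('scene','s2',(160,190,195,220))]:
    im=cv2.imread(f'pics/{f}.png')[y0:y1,x0:x1];h=cv2.cvtColor(im,cv2.COLOR_BGR2HSV);p=camera_params(n)
    m=big(((h[...,0]<6)|(h[...,0]>172))&(h[...,1]>120)); M=cv2.moments(m,True);s=(M['m10']/M['m00']+x0,M['m01']/M['m00']+y0)
    y=big((h[...,0]>=20)&(h[...,0]<34)&(h[...,1]>120)|(m>0)); c=cv2.findContours(y,0,2)[0][0]; (cx,cy),r=cv2.minEnclosingCircle(c)
    print(n,s,M['m00'],plane(p,[s],.06),'collar',cx+x0,cy+y0,r,plane(p,[(cx+x0,cy+y0)],.055));S.append(s);P.append(p)
print(tri(P,S))
to((.512,-.2,.2))
# cover edge in top: blue mask
im=cv2.imread('pics/t2.png')[190:260,320:370];h=cv2.cvtColor(im,cv2.COLOR_BGR2HSV)
m=big((h[...,0]>100)&(h[...,0]<125)&(h[...,1]>120));c=cv2.findContours(m,0,2)[0][0];r=cv2.boxPoints(cv2.minAreaRect(c))+[320,190];print(r,plane(camera_params('top'),r,.165))
"
```

```text
top (357.2133333333333, 212.34666666666666) 75.0 [[ 0.51575066 -0.20566677  0.06      ]] collar 356.0136604309082 213.35245895385742 8.413844108581543 [[ 0.51328121 -0.2039044   0.055     ]]
scene (174.52830188679246, 202.18867924528303) 53.0 [[ 0.51680433 -0.20253584  0.06      ]] collar 175.0 204.0 7.071167945861816 [[ 0.52035618 -0.20226181  0.055     ]]
[ 0.51616349 -0.20402364  0.06015321]
t 13.72 pos [ 0.5768 -0.3334  0.188 ] rot [-3.139  0.006 -1.101] F [ 0.3  -1.73 -0.56] g 0.0006
tool delta cm [-14.83  -0.26  -1.12] 
[[333.60000038 203.19999981]
 [338.80000114 200.60000134]
 [353.80000305 230.60000229]
 [348.60000038 233.20000076]] [[ 0.53322261 -0.11924716  0.165     ]
 [ 0.53932444 -0.13158305  0.165     ]
 [ 0.46946807 -0.16540479  0.165     ]
 [ 0.46346817 -0.15310447  0.165     ]]
```

>>> move_arm --rows '[{"dx": -5, "dy": -0.1, "dz": 0, "yaw": 0}, {"dx": -5, "dy": -0.1, "dz": 0, "yaw": 0}, {"dx": -3.5, "dy": -0.1, "dz": 2, "yaw": 0}, {"dx": -0.5, "dy": 0, "dz": 3, "yaw": 0}, {"dx": 0, "dy": 0, "dz": 2, "yaw": 0}, {"dx": 0, "dy": 0, "dz": 0, "yaw": 0}]'

```text
time: 14.48
ee_pos: [0.515, -0.2038, 0.1181]
tool_rot: [-3.137, 0.003, -1.102]
wrist_force: [0.2, 0.3, 0.6]
grip_width: 0.0003
```

```bash
python3 -c "
from h import *
tilt();to((.515,-.204,.054),-1.117)
"
```

```text
z [ 0.0024  0.0044 -1.    ] q [-0.5841  0.1186  1.8719  0.0054  1.1516  2.0862] p [ 0.515 -0.204  0.118] t 14.475
t 14.47 pos [ 0.515  -0.2038  0.1181] rot [-3.137e+00  3.000e-03 -1.102e+00] F [0.15 0.32 0.63] g 0.0003
tool delta cm [0.04 0.04 6.41] yaw 0.015
```

Lined up with the button. Pressing it down and holding.

>>> move_arm --rows '[{"dx": 0, "dy": 0, "dz": 3, "yaw": 0}, {"dx": 0, "dy": 0, "dz": 2, "yaw": 0}, {"dx": 0, "dy": 0, "dz": 0.9, "yaw": 0}, {"dx": 0, "dy": 0, "dz": 0.4, "yaw": 0}, {"dx": 0, "dy": 0, "dz": 0.2, "yaw": 0}]'

```text
time: 15.1
ee_pos: [0.519, -0.2064, 0.0582]
tool_rot: [-3.134, -0.004, -1.102]
wrist_force: [-2.9, 2.2, 7.9]
grip_width: 0.0004
```

>>> move_arm --rows '[{"dx": -0.2, "dy": 0.2, "dz": 0.4, "yaw": 0}, {"dx": 0, "dy": 0, "dz": 0.3, "yaw": 0}]'

```text
time: 15.35
ee_pos: [0.5193, -0.2065, 0.0579]
tool_rot: [-3.131, -0.007, -1.102]
wrist_force: [-11.9, 5.9, 18.8]
grip_width: 0.0005
```

```bash
python3 -c "
from h import *
tilt();to((.515,-.204,.054),-1.117)
snap('scene','s3')
im=snap('top','t3')[1][150:280,270:430];cv2.imwrite('pics/t3z.png',cv2.resize(im,(720,585)))
print(status.state()['wrist_force'])
"
```

```text
z [ 0.013  -0.0014 -0.9999] q [-0.5845  0.2103  1.8937  0.0071  1.0259  2.0846] p [ 0.519 -0.207  0.058] t 15.35
t 15.35 pos [ 0.5193 -0.2065  0.0579] rot [-3.131 -0.007 -1.102] F [-11.9    5.87  18.77] g 0.0005
tool delta cm [-0.42  0.27  0.38] yaw 0.015
[-8.79282709  5.39791844 17.98880075]
```

View pics/t3z.png

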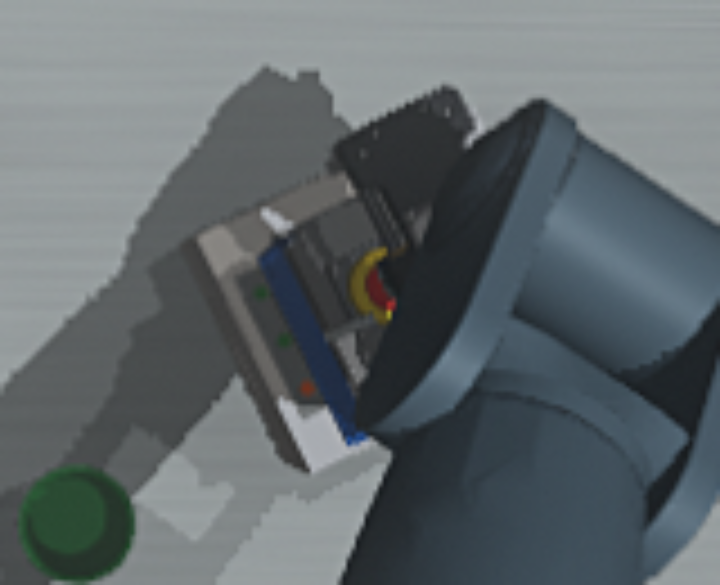

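```bash
python3 -c "
from h import *
im=cv2.imread('pics/s3.png');cv2.imwrite('pics/s3z.png',cv2.resize(im[110:270,80:290],(780,594),interpolation=cv2.INTER_CUBIC))
p,w=snap('wrist','w3');cv2.imwrite('pics/w3z.png',cv2.resize(w[150:384,100:420],(780,570),interpolation=cv2.INTER_CUBIC))
"
```

```text
(no output)
```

View pics/s3z.png

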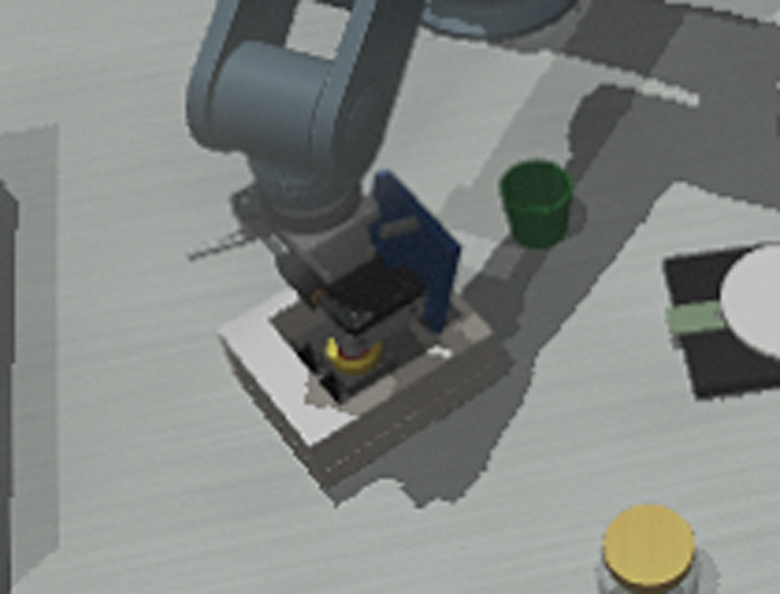

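View pics/w3z.png

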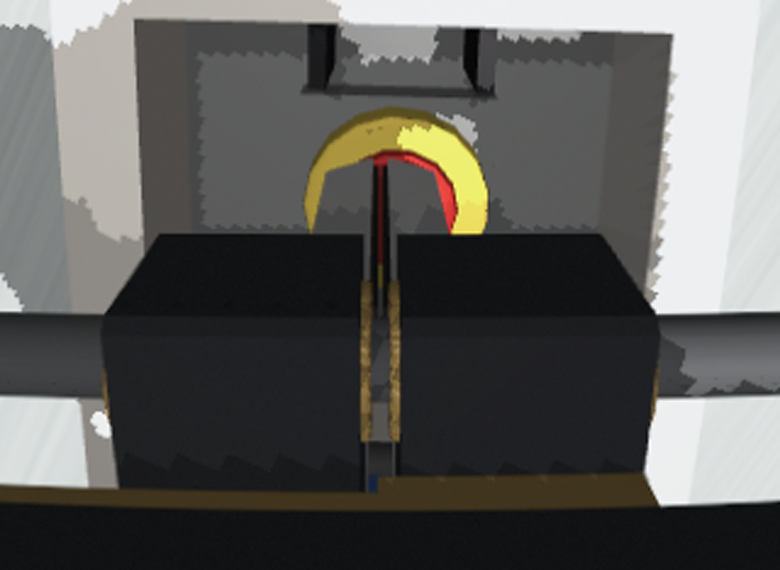

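The wrist view shows the closed fingers off-centre on the button: left of centre (finger centre x=380 in the zoom, collar centre about 397) and too far towards the latch. A corner is resting on the collar. I'll work out the button centre from the collar.

```bash
python3 -c "
from h import *
p=camera_params('wrist');z=np.array([(305,195),(489,195),(397,107),(380,160),(455,190),(440,180)])
uv=z/2.4375+[100,150]
for h in(.05,.054,.058): 
  X=plane(p,uv,h)[:,:2]
  t=np.array([.437,-.899]);b=np.array([.899,.437]);H=np.array([.490,-.156])
  print(h,[((x-H)@b*1000,(x-H)@t*1000) for x in X])
H=np.array([.490,-.156]);s=status.state()['ee_pos'][:2]-H;print('tcp',s@b*1000,s@t*1000); 
for q in [(.515,-.204),(.516,-.204),(.5133,-.2039)]: print((np.array(q)-H)@b,(np.array(q)-H)@t)
"
```

```text
0.05 [(np.float64(23.318731681399296), np.float64(55.34295573433117)), (np.float64(-22.49704796747734), np.float64(56.160538177036564)), (np.float64(0.8435014579622084), np.float64(78.27104217757464)), (np.float64(4.761939562971662), np.float64(64.79940608340198)), (np.float64(-13.97937162095616), np.float64(57.338011207551766)), (np.float64(-10.167358231018365), np.float64(59.886027039124286))]
0.054 [(np.float64(22.904348697070226), np.float64(56.77386004359808)), (np.float64(-21.936110326187165), np.float64(57.57403789282877)), (np.float64(0.9075683826045199), np.float64(79.21385623091972)), (np.float64(4.74259126400945), np.float64(66.02900265238206)), (np.float64(-13.599757215607342), np.float64(58.72644502374403)), (np.float64(-9.868893493160456), np.float64(61.22021901082579))]
0.058 [(np.float64(22.48996571274105), np.float64(58.204764352864935)), (np.float64(-21.37517268489699), np.float64(58.98753760862098)), (np.float64(0.9716353072469233), np.float64(80.15667028426485)), (np.float64(4.723242965047233), np.float64(67.25859922136216)), (np.float64(-13.22014281025852), np.float64(60.114878839936296)), (np.float64(-9.570428755302562), np.float64(62.5544109825273))]
tcp 4.279134351578134 58.26498092772168
0.0014990000000000248 0.054077
0.0023980000000000255 0.054514
1.4399999999989081e-05 0.05324419999999999
```

The button centre comes out at about (0.515, -0.2056). The closed pair of fingertips (25 x 16 mm) only just fits the 30 mm cap, so I'll open the gripper and press with one finger. The other finger then passes outside the box.

>>> move_arm --rows '[{"dx": 0, "dy": 0, "dz": -3, "yaw": 0}, {"dx": 0, "dy": 0, "dz": -3, "yaw": 0}, {"dx": -0.1, "dy": -2.5, "dz": 0, "yaw": 0.01}, {"dx": -0.1, "dy": -2.5, "dz": 0, "yaw": 0}, {"dx": 0, "dy": 0, "dz": 0, "yaw": 0}, {"dx": 0, "dy": 0, "dz": 0, "yaw": 0}, {"dx": 0, "dy": 0, "dz": 0, "yaw": 0}]' --grip 9.4

```text
time: 16.38
ee_pos: [0.5661, -0.185, 0.1257]
tool_rot: [-3.123, -0.019, -1.114]
wrist_force: [-0.9, -0.4, -0.3]
grip_width: 0.067
```

```bash
python3 -c "
from h import *
tilt();to((.563,-.1823,.066),-1.117)
p,w=snap('wrist','w4')
"
```

```text
z [ 0.0247 -0.0092 -0.9997] q [-0.508   0.1869  1.7796  0.0044  1.1491  2.1746] p [ 0.566 -0.185  0.126] t 16.375
t 16.38 pos [ 0.5661 -0.185   0.1257] rot [-3.123 -0.019 -1.114] F [-0.94 -0.42 -0.3 ] g 0.067
tool delta cm [-0.5   0.27  5.96] yaw 0.003
```

View pics/w4.png

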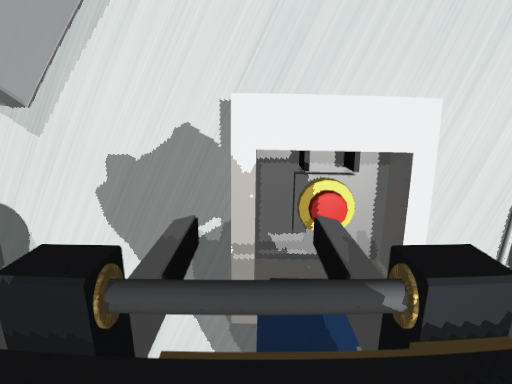

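The button is clear of the fingers in this view, with its centre around (328,207). I'll measure it here.

```bash
python3 -c "
from h import *
im=cv2.imread('pics/w4.png');p=camera_params('wrist')
sub=im[165:250,285:370];h=cv2.cvtColor(sub,cv2.COLOR_BGR2HSV)
m=((h[...,0]>20)&(h[...,0]<34)&(h[...,1]>120));r=(((h[...,0]<6)|(h[...,0]>172))&(h[...,1]>150))
ys,xs=np.nonzero(m|r);print(xs.min()+285,xs.max()+285,ys.min()+165)
c=np.argwhere(r);print('red bbox',c.min(0)+[165,285],c.max(0)+[165,285])
(y0,x0),(y1,x1)=c.min(0)+[165,285],c.max(0)+[165,285]
X=plane(p,[(x0,(y0+y1)/2),(x1+1,(y0+y1)/2),((x0+x1+1)/2,y0)],.06);print(X)
t=np.array([.437,-.899]);e=X[2,:2]-.015*t;print('button',e,(X[0]+X[1])[:2]/2)
print(status.state()['grip_width'])
"
```

```text
297 353 178
red bbox [191 309] [222 346]
[[ 0.52887706 -0.20003576  0.06      ]
 [ 0.50217256 -0.21320431  0.06      ]
 [ 0.52151816 -0.21744663  0.06      ]]
button [ 0.51496316 -0.20396163] [ 0.51552481 -0.20662003]
0.07115439340145388
```

>>> move_arm --rows '[{"dx": -0.5, "dy": 0.1, "dz": 1.5, "yaw": 0}, {"dx": 0, "dy": 0, "dz": 1.5, "yaw": 0}, {"dx": 0, "dy": 0, "dz": 1.5, "yaw": 0}, {"dx": 0, "dy": 0, "dz": 0.5, "yaw": 0}, {"dx": 0, "dy": 0, "dz": 0, "yaw": 0}]'

```text
time: 17.05
ee_pos: [0.562, -0.181, 0.07]
tool_rot: [-3.126, -0.016, -1.115]
wrist_force: [0.6, 0.2, -0.3]
grip_width: 0.0942
```

```bash
python3 -c "
from h import *
tilt();to((.5629,-.1812,.066),-1.117)
"
```

```text
z [ 0.0212 -0.0073 -0.9997] q [-0.5053  0.2532  1.8158  0.0044  1.0505  2.1781] p [ 0.562 -0.181  0.07 ] t 17.05
t 17.05 pos [ 0.562 -0.181  0.07 ] rot [-3.126 -0.016 -1.115] F [ 0.6   0.19 -0.31] g 0.0942
tool delta cm [ 0.05 -0.07  0.4 ] yaw 0.002
```

>>> move_arm --rows '[{"dx": 0, "dy": 0, "dz": 0.8, "yaw": 0}, {"dx": 0, "dy": 0, "dz": 0.6, "yaw": 0}, {"dx": 0, "dy": 0, "dz": 0.3, "yaw": 0}]'

```text
time: 17.42
ee_pos: [0.5635, -0.1818, 0.0583]
tool_rot: [-3.128, -0.016, -1.115]
wrist_force: [-9.4, 6.4, 25.9]
grip_width: 0.0942
```

```bash
python3 -c "
from h import *
tilt();s=status.state();print(s['wrist_force'],s['torque'])
p,w=snap('wrist','w5');cv2.imwrite('pics/w5z.png',cv2.resize(w[150:384,150:470],(780,570),interpolation=cv2.INTER_CUBIC))
a=snap('scene','s5')[1][110:270,80:290];cv2.imwrite('pics/s5z.png',cv2.resize(a,(780,594),interpolation=cv2.INTER_CUBIC))
"
```

```text
z [ 0.0193 -0.008  -0.9998] q [-0.5046  0.2751  1.8139  0.0027  1.0318  2.1797] p [ 0.563 -0.182  0.058] t 17.425
[-9.40215352  6.38013936 25.94927834] [ 0.7941476   3.09724334 -0.48874956]
```

View pics/w5z.png

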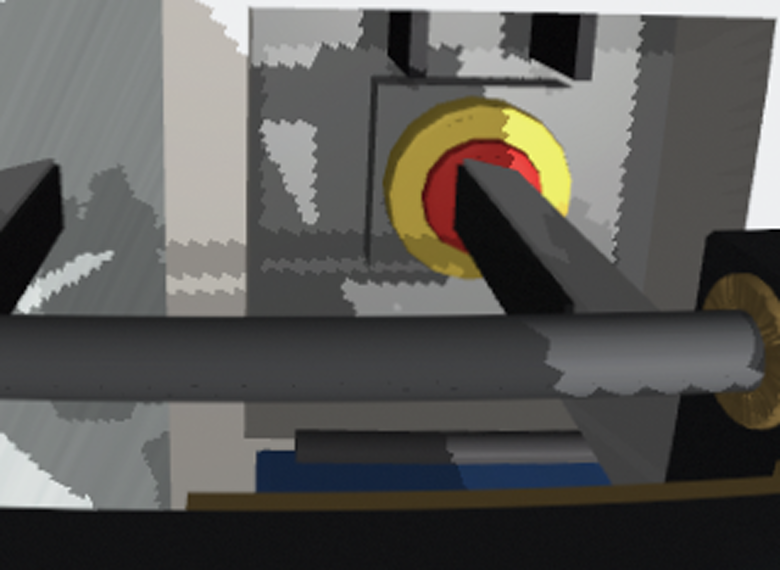

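View pics/s5z.png

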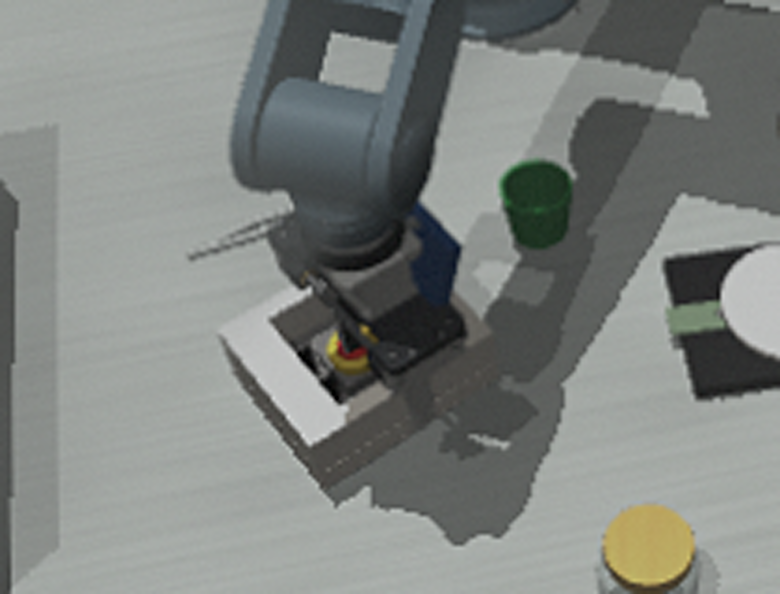

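The finger is squarely on the red cap at 26 N, and the moment reading fits one contact at that fingertip. But the height, 0.058, is above the expected 0.054. I'll check the cap's height against the collar in the images.

```bash
python3 -c "
from h import *
# pose for w4 from status then: rebuild camera from tool offset
p5=camera_params('wrist');s=status.state();print(s['ee_pos'],s['wrist_force'])
Rt=R.from_euler('xyz',s['tool_rot']);Rc=R.from_euler('xyz',p5['orientation'])
off=Rt.inv().apply(p5['eye']-s['ee_pos']);rel=Rt.inv()*Rc
p4=dict(p5);R4=R.from_euler('xyz',[-3.123,-.019,-1.114]);p4['eye']=np.array([.5661,-.185,.1257])+R4.apply(off);p4['orientation']=(R4*rel).as_euler('xyz')
t=np.array([.437,-.899]);b=np.array([.899,.437]);H=np.array([.490,-.156])
for n,p in(('w4',p4),('w5',p5)):
    im=cv2.imread(f'pics/{n}.png');h=cv2.cvtColor(im,cv2.COLOR_BGR2HSV)
    m=((h[...,0]>20)&(h[...,0]<34)&(h[...,1]>100))&(np.indices(h.shape[:2])[0]<262);r=(((h[...,0]<6)|(h[...,0]>172))&(h[...,1]>150));m=big(m|r);r=big(r)
    for nm,k in(('collar',m),('red',r)):
        c=np.argwhere(k);(y0,x0),(y1,x1)=c.min(0),c.max(0)
        xt=c[c[:,0]==y0][:,1].mean()
        yl=c[c[:,1]==x0][:,0].mean();yr=c[c[:,1]==x1][:,0].mean()
        print(n,nm,'x',x0,x1,'top',xt,y0,'l/r y',yl,yr)
        for z in(.05,.054,.06):
            X=plane(p,[(xt,y0),(x0,yl),(x1+1,yr)],z)[:,:2]-H;print(z,(X@t*1000).round(1),(X@b*1000).round(1))
"
```

```text
[ 0.56342994 -0.1817646   0.05836603] [-8.55366682  6.23735861 21.53969639]
w4 collar x 297 354 top 323.5 178 l/r y 204.0 203.0
0.05 [77.5 56.  57.1] [  3.6  24.1 -23. ]
0.054 [78.1 57.  58.1] [  4.4  24.5 -21.8]
0.06 [79.2 58.5 59.6] [  5.5  25.2 -20.1]
w4 red x 309 346 top 327.5 191 l/r y 207.5 209.0
0.05 [66.9 53.1 52. ] [ -0.1  14.3 -16.8]
0.054 [67.8 54.2 53.1] [  0.7  14.9 -15.7]
0.06 [69.  55.8 54.7] [  2.   15.8 -14.1]
w5 collar x 307 383 top 344.0 190 l/r y 224.5 226.0
0.05 [77.7 56.3 55.3] [  3.   24.2 -23.1]
0.054 [78.6 57.6 56.7] [  4.1  24.9 -21.5]
0.06 [79.9 59.5 58.7] [  5.7  25.8 -19.1]
w5 red x 323 371 top 348.5 208 l/r y 230.0 228.0
0.05 [66.7 52.8 54.1] [ -0.4  14.3 -15.8]
0.054 [67.8 54.2 55.4] [  0.7  15.2 -14.3]
0.06 [69.4 56.2 57.4] [  2.4  16.4 -12.1]
```

The images are too coarse to tell. I'll raise it and come down in small steps, reading force against height.

>>> move_arm --rows '[{"dx": 0, "dy": 0, "dz": -0.8, "yaw": 0}, {"dx": 0, "dy": 0, "dz": -0.2, "yaw": 0}]'

```text
time: 17.77
ee_pos: [0.5639, -0.1819, 0.0698]
tool_rot: [-3.127, -0.017, -1.115]
wrist_force: [0.2, -0.3, -0.2]
grip_width: 0.0941
```

>>> move_arm --rows '[{"dx": 0, "dy": 0, "dz": 0, "yaw": 0}]'

```text
time: 17.9
ee_pos: [0.5638, -0.1819, 0.0695]
tool_rot: [-3.127, -0.017, -1.115]
wrist_force: [0.1, 0.0, 0.2]
grip_width: 0.0937
```

>>> move_arm --rows '[{"dx": 0, "dy": 0, "dz": 0.25, "yaw": 0}]'

```text
time: 18.02
ee_pos: [0.5638, -0.1819, 0.0665]
tool_rot: [-3.127, -0.017, -1.115]
wrist_force: [-1.3, -0.4, -0.6]
grip_width: 0.0943
```

>>> move_arm --rows '[{"dx": 0, "dy": 0, "dz": 0.25, "yaw": 0}]'

```text
time: 18.15
ee_pos: [0.5636, -0.1818, 0.0635]
tool_rot: [-3.127, -0.016, -1.115]
wrist_force: [0.0, 1.0, 2.4]
grip_width: 0.0939
```

>>> move_arm --rows '[{"dx": 0, "dy": 0, "dz": 0.25, "yaw": 0}]'

```text
time: 18.27
ee_pos: [0.5636, -0.1818, 0.0608]
tool_rot: [-3.128, -0.016, -1.115]
wrist_force: [-0.4, 1.4, 3.8]
grip_width: 0.0941
```

>>> move_arm --rows '[{"dx": 0, "dy": 0, "dz": 0.25, "yaw": 0}]'

```text
time: 18.4
ee_pos: [0.5637, -0.1819, 0.0586]
tool_rot: [-3.128, -0.016, -1.115]
wrist_force: [-2.6, 2.8, 16.2]
grip_width: 0.0938
```

>>> move_arm --rows '[{"dx": 0, "dy": 0, "dz": 0.2, "yaw": 0}]'

```text
time: 18.52
ee_pos: [0.5639, -0.182, 0.0584]
tool_rot: [-3.129, -0.015, -1.115]
wrist_force: [-5.8, 4.5, 20.0]
grip_width: 0.0942
```

Clear now: contact at about 0.0645, a rising spring force of 2.4 then 3.8 N, then a hard stop at 0.0585. That is the full 6 mm, so the button went fully down. Next: lift, close the fingers and go over behind the cover.

>>> move_arm --rows '[{"dx": 0, "dy": 0, "dz": -3, "yaw": 0}, {"dx": 0, "dy": 0, "dz": -5, "yaw": 0}, {"dx": 0, "dy": 0, "dz": -5, "yaw": 0}, {"dx": 0, "dy": 0, "dz": -5, "yaw": 0}, {"dx": 0, "dy": 0, "dz": -3, "yaw": 0}, {"dx": -3, "dy": 2, "dz": 0, "yaw": 0}, {"dx": -5, "dy": 2, "dz": 0, "yaw": 0}, {"dx": -5, "dy": 1.5, "dz": 0, "yaw": 0}, {"dx": 0, "dy": 0, "dz": 0, "yaw": 0}]' --grip 0

```text
time: 19.65
ee_pos: [0.4502, -0.0857, 0.2685]
tool_rot: [-3.129, -0.014, -1.116]
wrist_force: [0.3, 0.0, 0.1]
grip_width: 0.0075
```

```bash
python3 -c "
from h import *
tilt();to((.457,-.0886,.13),-1.117)
im=cv2.imread('pics/t3.png');snap('top','t6');
a=snap('scene','s6')[1][110:270,80:290];cv2.imwrite('pics/s6z.png',cv2.resize(a,(780,594),interpolation=cv2.INTER_CUBIC))
"
```

```text
z [ 0.0169 -0.0068 -0.9998] q [-4.3700e-01 -2.8780e-01  1.9673e+00  1.0000e-03  1.4439e+00  2.2496e+00] p [ 0.45  -0.086  0.269] t 19.65
t 19.65 pos [ 0.4502 -0.0857  0.2685] rot [-3.129 -0.014 -1.116] F [0.32 0.   0.13] g 0.0075
tool delta cm [ 0.37 -0.31 13.86] yaw 0.001
```

View pics/s6z.png

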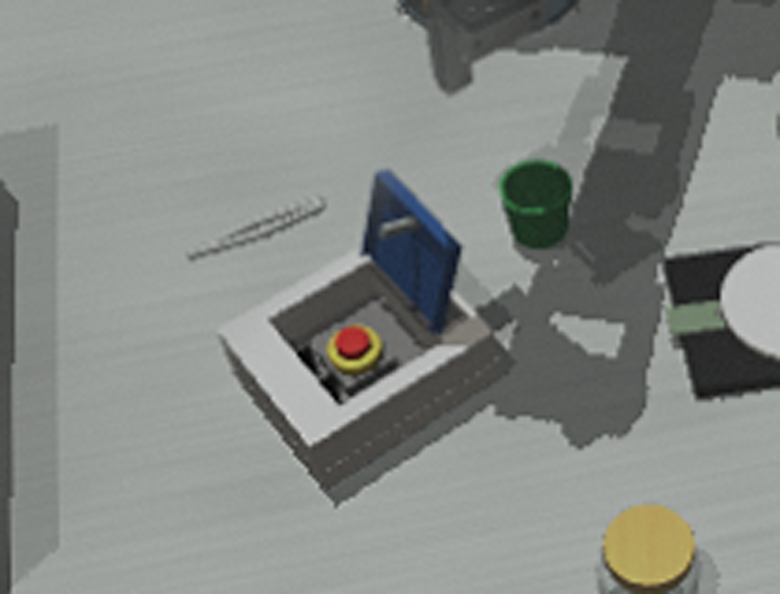

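The box hasn't moved, the cover is fully open with its edge around (415,205) in the crop, and the button is back up. Now lowering the closed fingers behind the cover.

>>> move_arm --rows '[{"dx": -0.2, "dy": -0.3, "dz": 4, "yaw": 0}, {"dx": 0, "dy": 0, "dz": 4, "yaw": 0}, {"dx": 0, "dy": 0, "dz": 3.5, "yaw": 0}, {"dx": 0, "dy": 0, "dz": 1.5, "yaw": 0}, {"dx": 0, "dy": 0, "dz": 0, "yaw": 0}]'

```text
time: 20.38
ee_pos: [0.4613, -0.0905, 0.1368]
tool_rot: [-3.127, -0.018, -1.122]
wrist_force: [-0.2, 0.1, 0.9]
grip_width: 0.0004
```

```bash
cat >> h.py <<'E'
def tb():
    s=status.state();d=s['ee_pos'][:2]-[.490,-.156];print('t %.1f b %.1f z %.1f'%(d@[437,-899],d@[899,437],s['ee_pos'][2]*1000),'F',s['wrist_force'].round(1))
E
python3 -c "
from h import *
tilt();tb();snap('wrist','w7')
a=snap('scene','s7')[1][110:270,80:290];cv2.imwrite('pics/s7z.png',cv2.resize(a,(780,594),interpolation=cv2.INTER_CUBIC))
"
```

```text
z [ 0.0208 -0.0096 -0.9997] q [-0.4356 -0.1272  2.0794  0.      1.1665  2.2567] p [ 0.461 -0.091  0.137] t 20.375
t -71.4 b 2.9 z 136.8 F [-0.2  0.1  0.9]
```

View pics/s7z.png

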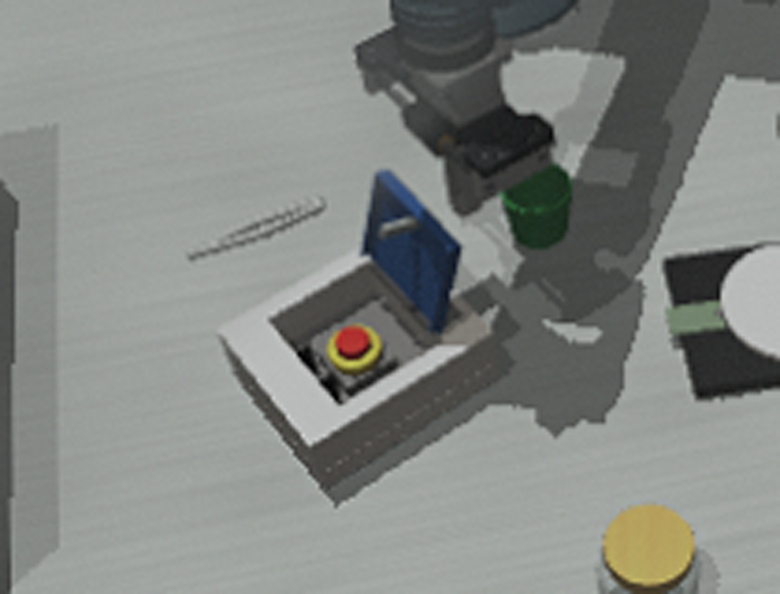

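View pics/w7.png

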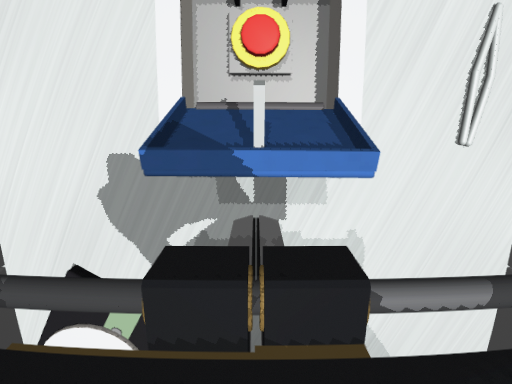

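The fingers are behind the cover and centred on it. Pushing it over towards the free-edge side.

>>> move_arm --rows '[{"dx": 2.5, "dy": 0.2, "dz": 0, "yaw": 0}, {"dx": 1.5, "dy": 0, "dz": -0.2, "yaw": 0}, {"dx": 1.5, "dy": 0, "dz": -0.2, "yaw": 0}, {"dx": 1.5, "dy": 0, "dz": 0, "yaw": 0}]'

```text
time: 20.98
ee_pos: [0.4941, -0.1571, 0.1487]
tool_rot: [-3.121, -0.025, -1.12]
wrist_force: [-0.5, 1.1, -0.4]
grip_width: 0.0008
```

```bash
python3 -c "
from h import *
tb();tilt();snap('wrist','w8')
"
```

```text
t 2.8 b 3.2 z 148.7 F [-0.5  1.1 -0.4]
z [ 0.0298 -0.0132 -0.9995] q [-0.5288 -0.0264  1.9616  0.0039  1.174   2.1603] p [ 0.494 -0.157  0.149] t 20.975
```

View pics/w8.png

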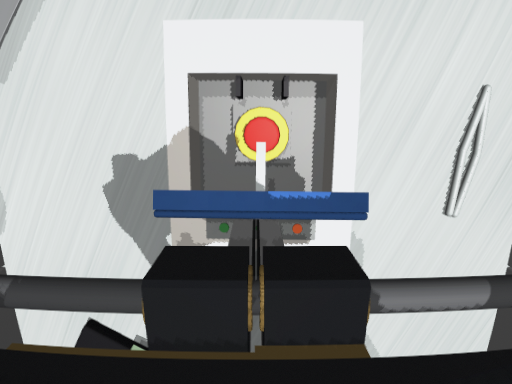

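The cover follows, near upright now (edge at y≈205 in the wrist view). Following its arc down.

>>> move_arm --rows '[{"dx": 1.5, "dy": 0.2, "dz": 0.4, "yaw": 0}, {"dx": 1.3, "dy": 0, "dz": 0.6, "yaw": 0}, {"dx": 1.2, "dy": 0, "dz": 0.8, "yaw": 0}, {"dx": 1.0, "dy": 0, "dz": 1.2, "yaw": 0}]'

```text
time: 21.52
ee_pos: [0.5171, -0.2077, 0.1187]
tool_rot: [-3.12, -0.026, -1.121]
wrist_force: [-0.0, 1.0, 0.8]
grip_width: 0.0005
```

```bash
python3 -c "
from h import *
tb();tilt();snap('wrist','w9')
"
```

```text
t 58.3 b 1.8 z 118.7 F [-0.   1.   0.8]
z [ 0.0311 -0.0143 -0.9994] q [-0.5881  0.1042  1.8868  0.006   1.1168  2.1005] p [ 0.517 -0.208  0.119] t 21.525
```

View pics/w9.png

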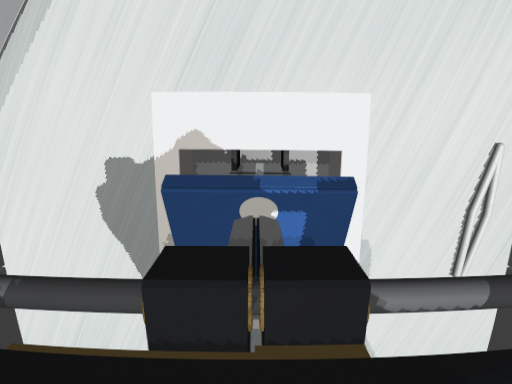

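The cover is about 30° from shut, and the fingertips are on the lower part of the spot. Continuing.

>>> move_arm --rows '[{"dx": 1.0, "dy": 0.1, "dz": 1.0, "yaw": 0}, {"dx": 0.6, "dy": 0, "dz": 0.8, "yaw": 0}, {"dx": 0.3, "dy": 0, "dz": 0.5, "yaw": 0}]'

```text
time: 21.95
ee_pos: [0.525, -0.2271, 0.0923]
tool_rot: [-3.121, -0.025, -1.121]
wrist_force: [-0.3, 0.9, 1.4]
grip_width: 0.0006
```

```bash
python3 -c "
from h import *
tb();tilt()
"
```

```text
t 79.2 b 0.4 z 92.3 F [-0.3  0.9  1.4]
z [ 0.029  -0.0134 -0.9995] q [-0.6092  0.1755  1.8611  0.0063  1.0736  2.0796] p [ 0.525 -0.227  0.092] t 21.95
```

>>> move_arm --rows '[{"dx": 0.2, "dy": 0, "dz": 0.6, "yaw": 0}]'

```text
time: 22.08
ee_pos: [0.5263, -0.2292, 0.0862]
tool_rot: [-3.121, -0.025, -1.121]
wrist_force: [-1.5, 0.3, 1.6]
grip_width: 0.0005
```

>>> move_arm --rows '[{"dx": 0, "dy": 0, "dz": 0.5, "yaw": 0}]'

```text
time: 22.2
ee_pos: [0.5266, -0.2295, 0.081]
tool_rot: [-3.121, -0.026, -1.121]
wrist_force: [-1.3, -0.5, 0.1]
grip_width: 0.0002
```

>>> move_arm --rows '[{"dx": 0, "dy": 0, "dz": 0.3, "yaw": 0}]'

```text
time: 22.32
ee_pos: [0.5266, -0.2296, 0.0778]
tool_rot: [-3.121, -0.026, -1.121]
wrist_force: [-1.1, 1.1, 1.1]
grip_width: 0.0003
```

>>> move_arm --rows '[{"dx": 0, "dy": 0, "dz": 0.3, "yaw": 0}]'

```text
time: 22.45
ee_pos: [0.5268, -0.2296, 0.0748]
tool_rot: [-3.121, -0.026, -1.121]
wrist_force: [-0.3, 0.1, 0.9]
grip_width: 0.0004
```

>>> move_arm --rows '[{"dx": 0, "dy": 0, "dz": 0.2, "yaw": 0}]'

```text
time: 22.58
ee_pos: [0.5268, -0.2296, 0.0733]
tool_rot: [-3.122, -0.026, -1.12]
wrist_force: [-3.5, 1.4, 8.7]
grip_width: 0.0005
```

>>> move_arm --rows '[{"dx": 0, "dy": 0, "dz": 0.15, "yaw": 0}]'

```text
time: 22.7
ee_pos: [0.5269, -0.2296, 0.0729]
tool_rot: [-3.122, -0.025, -1.12]
wrist_force: [-5.2, 1.8, 11.0]
grip_width: 0.0007
```

Hard stop at 0.073 with 9–11 N. Releasing straight up.

>>> move_arm --rows '[{"dx": 0, "dy": 0, "dz": -1, "yaw": 0}, {"dx": 0, "dy": 0, "dz": -3, "yaw": 0}, {"dx": 0, "dy": 0, "dz": -5, "yaw": 0}, {"dx": 3, "dy": 0, "dz": -5, "yaw": 0}, {"dx": 5, "dy": 0, "dz": -2, "yaw": 0}, {"dx": 5, "dy": 0, "dz": 0, "yaw": 0}, {"dx": 0, "dy": 0, "dz": 0, "yaw": 0}, {"dx": 0, "dy": 0, "dz": 0, "yaw": 0}, {"dx": 0, "dy": 0, "dz": 0, "yaw": 0}, {"dx": 0, "dy": 0, "dz": 0, "yaw": 0}, {"dx": 0, "dy": 0, "dz": 0, "yaw": 0}, {"dx": 0, "dy": 0, "dz": 0, "yaw": 0}]'

```text
time: 24.2
ee_pos: [0.5798, -0.3427, 0.243]
tool_rot: [-3.12, -0.027, -1.116]
wrist_force: [0.3, 1.0, 0.7]
grip_width: 0.0005
```

```bash
python3 -c "
from h import *
tilt()
snap('top','t10');im=cv2.imread('pics/t10.png')
a=snap('scene','s10')[1];cv2.imwrite('pics/s10z.png',cv2.resize(a[110:270,80:290],(780,594),interpolation=cv2.INTER_CUBIC))
ps=[];S=[]
for n,f,(x0,y0,x1,y1) in [('top','t10',(300,165,410,260)),('scene','s10',(130,165,225,240))]:
    im=cv2.imread(f'pics/{f}.png')[y0:y1,x0:x1];h=cv2.cvtColor(im,cv2.COLOR_BGR2HSV);p=camera_params(n)
    m=big((h[...,0]>100)&(h[...,0]<125)&(h[...,1]>120));c=cv2.findContours(m,0,2)[0][0];fill=cv2.drawContours(np.zeros_like(m),[c],-1,1,-1)
    k=big((fill==1)&(h[...,1]<90));M=cv2.moments(k,True);s=(M['m10']/M['m00']+x0,M['m01']/M['m00']+y0);print(n,s,M['m00'],m.sum());S.append(s);ps.append(p)
print(tri(ps,S))
"
```

```text
z [ 0.0313 -0.0147 -0.9994] q [-0.7055  0.2495  1.4839  0.0093  1.3747  1.979 ] p [ 0.58  -0.343  0.243] t 24.2Traceback (most recent call last):
  File "<string>", line 10, in <module>
    k=big((fill==1)&(h[...,1]<90));M=cv2.moments(k,True);s=(M['m10']/M['m00']+x0,M['m01']/M['m00']+y0);print(n,s,M['m00'],m.sum());S.append(s);ps.append(p)
  File "h.py", line 21, in big
    n,l,s,c=cv2.connectedComponentsWithStats(m.astype(np.uint8)); i=1+np.argmax(s[1:,4]); return (l==i).astype(np.uint8)
                                                                      ~~~~~~~~~^^^^^^^^^
    return _wrapfunc(a, 'argmax', axis=axis, out=out, **kwds)
    return bound(*args, **kwds)
ValueError: attempt to get argmax of an empty sequence
```

View pics/s10z.png

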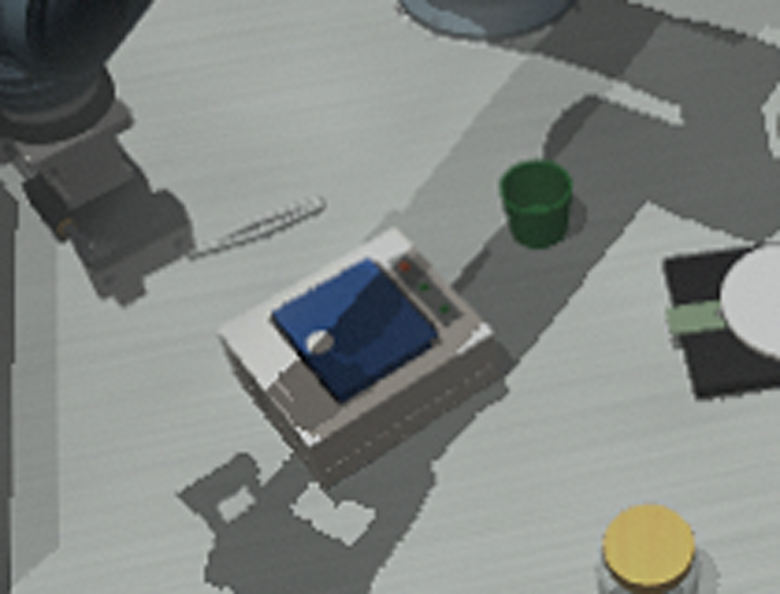

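View pics/t10.png

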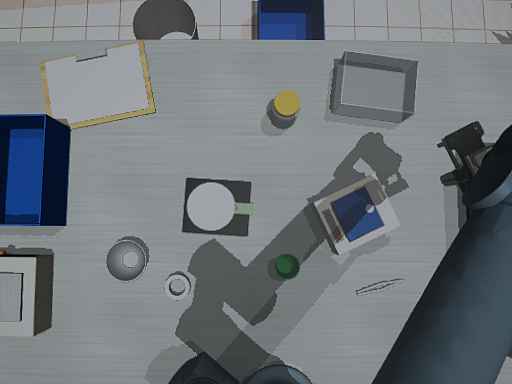

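The cover is shut and has stayed shut for over a second. The spot is where it started in both views (top (370,208), scene about (166,202)), and nothing else has moved. Handing in.

```bash
python3 -c "
from cell import bot,status
print(status.state()['time']);print(bot.job_done())"
```

```text
24.3
the job is handed in; nothing more can be done
None
```

I reset the alarm and handed the job in at 24.3 s. I pressed the cover to its stop (6.6 N) and it sprang open. I pressed the button down twice with one fingertip, then swung the cover shut and pressed it to its stop (11 N).

**Last checks:**
- **Cover:** it stayed down for over a second after release, with the white spot back at its starting pixels in both views. By eye, the box and the other objects are where they were.
- **Spot position:** the numerical re-measurement failed because shadow broke the colour mask, so this rests on the pictures and on pixel positions read by eye.

**What went wrong or disagreed:**
- **Tilted tool:** a turn in the wrong direction ran the last joint to its limit, at a reading of −2.7414 against the stated −2.74. I straightened the tool by running the same joint to its other limit several times (up to 2.7414). I can't tell whether either counts as passing its range.
- **First button try:** both closed fingertips went down off-centre, partly on the collar, at up to 19 N. I redid the press with one finger.
- **Button height:** the button stopped at about 0.058 m instead of the expected 0.054 m. Contact from roughly 0.064 m, force rising to 3.8 N and then a hard stop at up to 26 N say it was fully down. The images were too coarse to confirm it.

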